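Set the board holder to its gauge mark

TASK

Roll the knurled wheel of the circuit-board holder with a light fingertip until the sliding jaw has closed up to the gauge mark, so that the jaw's pointer blade and the gauge tab's blade make one straight line. Move the jaw only by the wheel: do not touch the jaw itself, leave the gauge tab where it is set, grasp or lift nothing, and leave the things lying around alone. Then take the finger away.

Things in the scene. Friction and masses are not known exactly. Their poses are not given: they have to be found in the camera images.
- holder: Base of the board holder, fixed to the bench: dark steel plate 140 x 290 x 8 mm. Origin: underside, 5 mm in -x from the plate's centre. Own y runs from the wheel end (-y) to the fixed jaw (+y), z up; every part above has these same axes. All heights given are with the deck at rest.
- wheel_crest (a point): Top of the knurled steel wheel, 92 mm above the bench, at x = 0, y = -100 mm on the holder (sinks with the deck, does not turn). Wheel 56 mm in diameter, 22 mm wide, axle along the holder's x, 64 mm above the bench. Grey cheek plates flank it, 37 mm over their outsides, 44 mm long in y, tops 68 mm above the bench: the wheel's upper 24 mm stand free.
- deck: Blue deck plate 130 x 275 x 8 mm, top 24 mm above the bench, on spring feet; carries wheel, jaws, rods and gauge. A press on the wheel sinks the whole deck: about 1.2 N to start, then 1 N per mm, 6 mm at most, then a stop. 3 mm of press rolls the wheel without slipping. Never press over 25 N. Fixed jaw: 90 x 16 mm, top 64 mm, face at y = +107 mm. Origin 12 mm above the holder's.
- wheel (a joint): Turn of the wheel, rad. It grows when the wheel's top rolls towards the holder's +y (towards the fixed jaw), and then closes the jaw. Stays where it is left (friction about 1 N at the rim).
- jaw (a joint): Travel of the sliding jaw along the holder's +y, m; geared to the wheel by rack and pinion: 10 mm per rad, so 28 mm of roll at the rim moves it 10 mm. Gap to the fixed jaw: 137 mm minus this value; end stops at -4 and 75 mm. The jaw is an aluminium bar 90 x 14 x 38 mm, top 62 mm above the bench, its face at y = -30 mm plus this value. The robot must not touch it.
- jaw_mark (a point): Outer end of the jaw's pointer, a dark steel blade 2 mm thick standing on the jaw, along the holder's x, top 67 mm above the bench (axes as the holder's).
- gauge_mark (a point): Inner end of the gauge tab's blade, 2 mm thick, 67 mm above the bench, 2 mm beyond the pointer in the holder's x. The tab is a white block 16 x 12 x 22 mm on the aluminium rail at the holder's +x side, set between the sliding and the fixed jaw. The blades line up when this point and jaw_mark have the same y in the holder's frame (axes as the holder's).
- gauge (a joint): Where the gauge tab is set, m, in the same measure as joint jaw: the blades line up when both values are equal. Leave it there.
- memory: Bystander: green memory module 30 x 68 x 6 mm, lying flat, origin under its centre.
- heatsink: Bystander: finned aluminium block 40 x 40 x 24 mm, origin under its centre.
- driver: Bystander: yellow-handled screwdriver 160 mm long, lying along its own x.
- cup: Bystander: steel screw cup, 44 mm wide, 28 mm high, origin under its centre.
- flux: Bystander: orange bottle, 44 mm wide, 85 mm high, origin under its centre.
- brush: Bystander: brush 170 mm long, lying along its own x.
- bitbox: Bystander: clear beaker-shaped bit box with an orange ring on top, 60 mm wide, 109 mm high, origin under its centre.

How it is judged:
By the outcome, as a careful person would: the job done as asked, in the order asked, and still so for the second after the job is handed in, with the robot touching nothing.
It also fails if it takes over 45 s, if anything falls off the work surface, if the arm or the gripper's body presses on something with over 40 N, if the wrist force passes 120 N, or if a joint passes its speed limit or range.

ROBOT

A 6-joint arm with a two-finger parallel gripper is mounted at the origin on the work surface. World frame = base frame: x ahead of the robot, y to its left, z up, the work surface at z = 0. Lengths are in m, angles in degrees, forces in N, time in s.
With the tool pointing down it reaches from about 0.4 to 0.825 m from the base axis. Payload 7 kg.
Tool frame: the origin (TCP) lies midway between the tips of the shut fingers; the grasp point (between the pads) lies ctrl.tcp_to_grasp behind it (ctrl.tcp_to_grasp is the distance from the TCP to the grasp point, in m); y points along the fingers, z is the direction in which the jaws open and shut, and the axes are right-handed (so a half turn about y gives the same grasp; the last joint's range is limited). The gripper opens to 88 mm and grips with 3 to 60 N. Pads are 19 mm wide; open, the fingers measure 130 mm over their backs; the gripper's body (78 mm by 193 mm) begins 47 mm behind the grasp point.
Start: joints at [-54.54, 20.546, 0.682, 0, -70.136, -16.507], TCP at [0.219, -0.638, 0.227] pointing down, gripper open.
Joint ranges: [-176.03, 176.03], [-82.01, 121.73], [-58.28, 71.71], [-173.87, 95.51], [-174.79, -0.11], [-173.66, 173.66]. Speed limits (degrees/s): [136.94, 136.94, 172.46, 180, 180, 180].

INTERFACE

Orientations are given as [roll, pitch, yaw] about the fixed x, y, z axes, in that order (R = Rz(yaw) Ry(pitch) Rx(roll)).
In Python, from plant import ctrl, snapshot, silhouettes gives the robot as it stands.
- The arm moves only by the shell command python3 -m pendant 'ROWS'. ROWS is JSON, a list that holds one entry, the list of rows, each a list of 7 numbers: the shift along the tool's x, y, z in cm, then the turn, a rotation vector about the tool's x, y, z in degrees, then the opening, from 0 (shut) to 1 (fully open). In form: [[[x, y, z, rx, ry, rz, hand], ...]]. A call has 1 to 12 rows; each row shifts and turns the commanded pose from where the row before left it, along the tool's axes as they then stand; what a row does not reach is not made up. A row lasts 1/12 s, in which the tool goes at most 41.7 mm and 7.16 degrees, less where a joint would pass 70% of its speed; a pose out of reach is approached as far as the arm can. A call with a gripper value outside its range is refused whole. The fingers move at their own pace and stop on an object; the grip force is fixed at half the most. Time passes only in rows, so rows that do not move let the fingers close. It gives the time, the measured TCP pose, the force and the opening at its end, in the units of the state.
- ctrl.get_obs(): the state, without advancing time (a new reading comes with each control period).
- snapshot(name): name is "side" or "top" or "wrist"; returns a dict with "image" (420x560x3 uint8, red, green, blue), "camera_matrix" (3x3 intrinsics, pixels), "dist_coeffs" ([k1, k2, p1, p2, k3] as OpenCV has them; the pictures are not rectified), "eye" and "orientation" of the camera in the world; the wrist camera has in their place "mount" (4x4, takes a point from camera to tool coordinates, whose origin is the TCP and whose axes are the tool frame's). Camera axes: x right, y down, z forward; pixel columns grow to the right and rows downward; lengths in m; the calibration is good to about 2 mm. A picture is of the moment at which its call begins: read the wrist's pose just before it. There is no depth.
- ctrl.close_job(): hands the job in, once; it reports no verdict.
Trained networks look in a picture, given as the dict that the camera call returned (one of the last four; its "shot" number tells which), for a name from the list of things; names that differ only in an ending like _2 or _b are one class to them, and where a whole thing is asked for, a point or a joint stands for the part that bears it (a point fixed in the world has none). Each returns a list of dicts, best first, with "confidence" (0 to 1); they miss things now and then, are a little off and sometimes report something else, mostly with a low value. They report only what shows in the picture. A call takes as long as a camera call.
- silhouettes(picture, thing): "mask" (420x560 bool, what is visible of it) and "bbox" ([left, top, width, height] in pixels, round what is visible of it).
The state is a dict: "clock": time; "joint_pos": joint angles; "qvel": joint speeds; "tau": joint torques, N m; "tool_pos": TCP position; "orientation": TCP orientation; "force": force on the tool from outside, world axes, zero at the start; "moment": the same for the moment, N m; "opening": finger opening in m.
Only numpy, scipy, OpenCV 4.12 (cv2) and the standard library are available. Lean on these libraries where they do the work, as an engineer would, in place of code of your own. Each camera call takes 0.05 s, during which the arm holds its last target.

## Working session

There is one attempt and no reset: what is moved stays moved. The work goes in short steps, Python scripts to look and compute and a shell command to move; the robot and the scene stay as the last step left them, time stands still between calls to the robot, and variables do not carry over. Pictures are saved under pics/ and viewed, and the job is handed in when it is done.

```bash
mkdir -p pics; ls
python3 - <<'E'
from plant import ctrl, snapshot, silhouettes
import cv2
print(ctrl.get_obs(), ctrl.tcp_to_grasp)
for n in ["top","side"]:
    s=snapshot(n); cv2.imwrite(f"pics/{n}0.png",s["image"][:,:,::-1])
    print(n,s["camera_matrix"],s["dist_coeffs"],s["eye"],s["orientation"])
    for t in ["holder","deck","wheel","jaw_mark","gauge_mark","jaw","gauge","wheel_crest"]:
        print(t,[(r["bbox"],round(r["confidence"],2)) for r in silhouettes(s,t)][:2])
E
```

```text
pics
{'clock': 0.0, 'joint_pos': array([-5.45386653e+01,  2.05896459e+01,  6.34615127e-01, -2.07933159e-02,
       -7.01356041e+01, -1.65059343e+01]), 'qvel': array([ 0.00255204,  0.04138151, -0.060522  , -0.05990958, -0.00872499,
       -0.05537012]), 'tau': array([ 4.10064797e-05, -5.82729757e+01,  2.93056798e+01,  6.99726015e+00,
        7.00436009e-03, -1.58500002e-04]), 'tool_pos': array([ 0.21907377, -0.6379487 ,  0.22564715]), 'orientation': array([-8.99075460e+01,  7.01155441e-03,  1.89483251e+01]), 'force': array([-0.68183119, -0.50172868, -0.32422842]), 'moment': array([-0.0111735 ,  0.00376815,  0.00398199]), 'opening': 0.08767409635249239} 0.0188
top [[511.14407917   0.         287.3507234 ]
 [  0.         511.14407917 208.19026867]
 [  0.           0.           1.        ]] [-0.04415423  0.          0.          0.          0.        ] [ 0.35579084 -0.00205352  1.40806587] [-171.10435974   -1.30788001  -89.82520468]
holder [([180.0, 175.6, 114.1, 87.4], 0.95)]
deck [([180.4, 184.2, 109.1, 80.2], 0.68)]
wheel [([260.4, 194.4, 22.0, 19.7], 0.75), ([97.8, 148.8, 44.8, 53.5], 0.23)]
jaw_mark [([239.2, 198.3, 15.7, 35.3], 0.57)]
gauge_mark [([238.4, 198.6, 14.7, 34.5], 0.33)]
jaw [([237.1, 198.8, 20.5, 32.2], 0.6)]
gauge [([261.0, 197.1, 20.5, 15.2], 0.52)]
wheel_crest [([178.0, 181.8, 115.1, 77.5], 0.68)]
side [[381.27589025   0.         284.05033985]
 [  0.         381.27589025 210.90205033]
 [  0.           0.           1.        ]] [-0.05565004  0.          0.          0.          0.        ] [ 0.1495325  -0.84275964  0.85681047] [-129.34974679   -0.28700991  -27.56025087]
holder [([222.8, 181.0, 23.7, 12.5], 0.72)]
deck [([224.6, 181.9, 23.9, 10.4], 0.66)]
wheel []
jaw_mark []
gauge_mark [([225.3, 180.1, 21.0, 13.7], 0.47)]
jaw []
gauge [([316.3, 317.0, 21.7, 35.1], 0.56)]
wheel_crest [([221.8, 179.6, 26.5, 9.6], 0.46)]
```

View pics/top0.png

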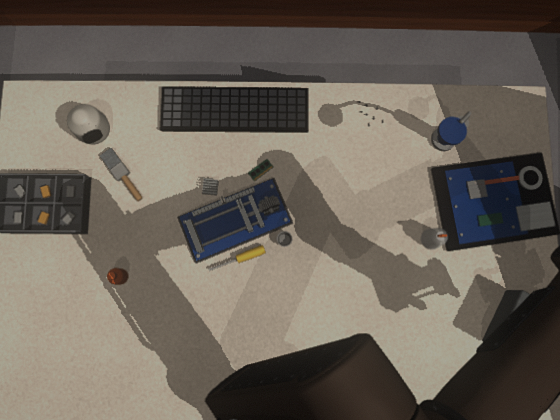

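View pics/side0.png

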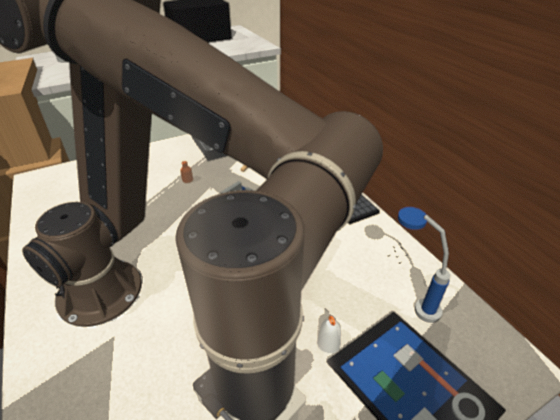

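The top view shows the holder at about (235,220), with the wheel end at upper right (268,205) and the fixed jaw at left (190,235). The arm blocks the side view. Next I'll compute the geometry.

```bash
cat > h.py <<'E'
import numpy as np, cv2
from scipy.spatial.transform import Rotation as R
from plant import ctrl, snapshot, silhouettes
def cam(s, obs=None):
    if "mount" in s:
        T=np.eye(4);T[:3,:3]=R.from_euler("xyz",obs["orientation"],degrees=True).as_matrix();T[:3,3]=obs["tool_pos"]
        T=T@np.array(s["mount"]); return T[:3,:3],T[:3,3]
    return R.from_euler("xyz",s["orientation"],degrees=True).as_matrix(),np.array(s["eye"])
def back(s,uv,z,obs=None):
    Rm,e=cam(s,obs)
    uv=np.array(uv,float).reshape(-1,1,2)
    n=cv2.undistortPoints(uv,s["camera_matrix"],np.array(s["dist_coeffs"]))[:,0]
    d=np.c_[n,np.ones(len(n))]@Rm.T
    return e+d*((z-e[2])/d[:,2])[:,None]
def proj(s,P,obs=None):
    Rm,e=cam(s,obs)
    c=(np.atleast_2d(P)-e)@Rm
    return cv2.projectPoints(c,np.zeros(3),np.zeros(3),s["camera_matrix"],np.array(s["dist_coeffs"]))[0][:,0]
E
python3 - <<'E'
from h import *
s=snapshot("top")
m=silhouettes(s,"holder")[0]["mask"].astype(np.uint8)
r=cv2.minAreaRect(cv2.findNonZero(m)); b=cv2.boxPoints(r); print(r)
P=back(s,b,0.02); print(P)
w=silhouettes(s,"wheel")[0]["mask"]; v,u=np.nonzero(w); print(u.mean(),v.mean(), back(s,[u.mean(),v.mean()],0.085))
print("center",back(s,r[0],0.015))
im=s["image"][160:280,160:320]
cv2.imwrite("pics/topcrop.png",cv2.resize(im[:,:,::-1],None,fx=5,fy=5,interpolation=cv2.INTER_CUBIC))
s=snapshot("wrist"); cv2.imwrite("pics/w0.png",s["image"][:,:,::-1]); print(s["mount"],s["camera_matrix"],s["dist_coeffs"])
E
```

```text
((234.274658203125, 219.8199005126953), (52.25398635864258, 106.20854187011719), 68.0615234375)
[[ 0.55113815  0.27355182  0.02      ]
 [ 0.6641107   0.00489841  0.02      ]
 [ 0.52891852 -0.04948817  0.02      ]
 [ 0.41945714  0.21622633  0.02      ]]
260.31929824561405 169.98245614035088 [[0.66500383 0.04031849 0.085     ]]
center [[0.54071478 0.11240102 0.015     ]]
[[ 4.18528938e-04  9.52371133e-01  3.04941061e-01 -8.29290488e-02]
 [ 7.21397564e-04 -3.04941296e-01  9.52370876e-01 -1.59614079e-01]
 [ 9.99999652e-01 -1.78611033e-04 -8.14664972e-04  7.10783278e-04]
 [ 0.00000000e+00  0.00000000e+00  0.00000000e+00  1.00000000e+00]] [[352.07605313   0.         278.02443494]
 [  0.         352.07605313 207.3192546 ]
 [  0.           0.           1.        ]] [-0.08473065  0.          0.          0.          0.        ]
```

View pics/topcrop.png

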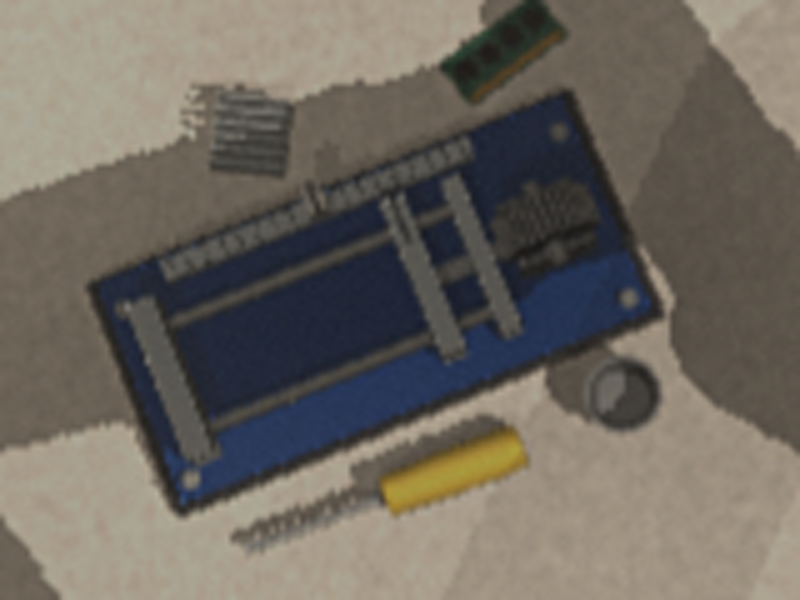

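View pics/w0.png

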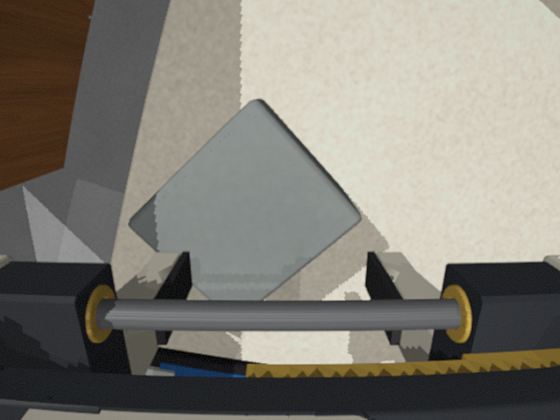

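```bash
python3 -m pendant '[[[2.75,0,2.52,0,0,0,0],[2.75,0,2.52,0,0,0,0],[2.75,0,2.52,0,0,0,0],[2.75,0,2.52,0,0,0,0],[2.75,0,2.52,0,0,0,0],[2.75,0,2.52,0,0,0,0],[2.75,0,2.52,0,0,0,0],[2.75,0,2.52,0,0,0,0],[2.75,0,2.52,0,0,0,0],[2.75,0,2.52,0,0,0,0],[2.75,0,2.52,0,0,0,0],[2.75,0,2.52,0,0,0,0]]]'
```

```text
clock: 2.1
tool_pos: [0.4337, -0.2435, 0.227]
orientation: [-90.0, -0.0, 19.0]
force: [0.5, 0.1, 0.9]
opening: 0.0133
```

```bash
python3 -m pendant '[[[2.75,0,2.52,0,0,0,0],[2.75,0,2.52,0,0,0,0],[2.75,0,2.52,0,0,0,0],[2.75,0,2.52,0,0,0,0],[2.75,0,2.52,0,0,0,0],[2.75,0,2.52,0,0,0,0],[2.75,0,2.52,0,0,0,0],[2.75,0,2.52,0,0,0,0],[0,0,0,0,-7.1,0,0],[0,0,0,0,-7.1,0,0],[0,0,0,0,-7.1,0,0],[0,0,0,0,-7.1,0,0]]]'
python3 -m pendant '[[[0,0,0,0,-7.1,0,0],[0,0,0,0,-7.1,0,0],[0,0,0,0,-7.1,0,0],[0,0,0,0,-7.1,0,0],[0,0,0,0,-7.1,0,0],[0,0,0,0,-7.1,0,0],[0,0,0,0,-7.1,0,0],[0,0,0,0,-7.1,0,0],[0,0,0,0,-7.1,0,0],[0,0,0,0,-7.1,0,0],[0,0,0,0,-7.1,0,0],[0,0,0,0,-7.1,0,0]]]'
python3 -m pendant '[[[0,0,0,0,-7.1,0,0],[0,0,0,0,-7.1,0,0],[0,0,0,0,-7.1,0,0],[0,0,0,0,-7.1,0,0],[0,0,0,0,-7.1,0,0],[0,0,0,0,-7.1,0,0],[0,0,0,0,-7.1,0,0],[0,0,0,0,-7.1,0,0],[0,0,0,0,-7.1,0,0],[0,0,0,0,-7.1,0,0],[0,0,0,0,0,0,0]]]'
cat > look.py <<'E'
import sys
from h import *
o=ctrl.get_obs(); s=snapshot("wrist"); n=sys.argv[1]
cv2.imwrite(f"pics/{n}.png",s["image"][:,:,::-1])
np.savez(f"pics/{n}.npz",image=s["image"],camera_matrix=s["camera_matrix"],dist_coeffs=s["dist_coeffs"],mount=s["mount"],orientation=o["orientation"],tool_pos=o["tool_pos"])
print(o["clock"],o["tool_pos"],o["orientation"],o["force"],o["opening"])
E
python3 look.py w1
```

```text
clock: 3.1
tool_pos: [0.5757, 0.0174, 0.2264]
orientation: [-90.0, 0.0, 47.7]
force: [-1.1, -0.3, -0.4]
opening: 0.0007
clock: 4.1
tool_pos: [0.5757, 0.0169, 0.2266]
orientation: [-90.0, 0.0, 132.9]
force: [0.4, 0.1, 0.0]
opening: 0.0005
clock: 5.02
tool_pos: [0.5757, 0.0169, 0.2267]
orientation: [-90.0, 0.0, -156.1]
force: [0.6, -0.1, 0.1]
opening: 0.0004
5.0167 [0.57570397 0.01692136 0.22667993] [-8.99996038e+01  1.20831322e-02 -1.56114387e+02] [ 0.58788401 -0.06007086  0.13939796] 0.000351168472406961
```

View pics/w1.png

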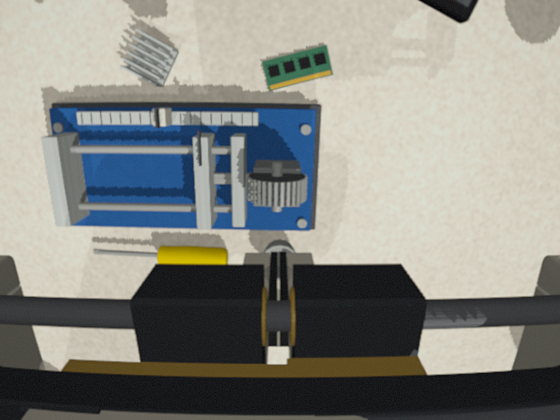

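The wrist view shows the whole holder: wheel (277,188), jaw bar (203,180), gauge tab near (160,117) on the rail, fixed jaw (65,180). I'll zoom in.

Run:
```python
import cv2
im=cv2.imread("pics/w1.png")
cv2.imwrite("pics/w1a.png",cv2.resize(im[95:240,40:330],(783,392),interpolation=cv2.INTER_CUBIC))
cv2.imwrite("pics/w1b.png",cv2.resize(im[98:178,130:230],(750,600),interpolation=cv2.INTER_CUBIC))
```

```text
(no output)
```

View pics/w1a.png

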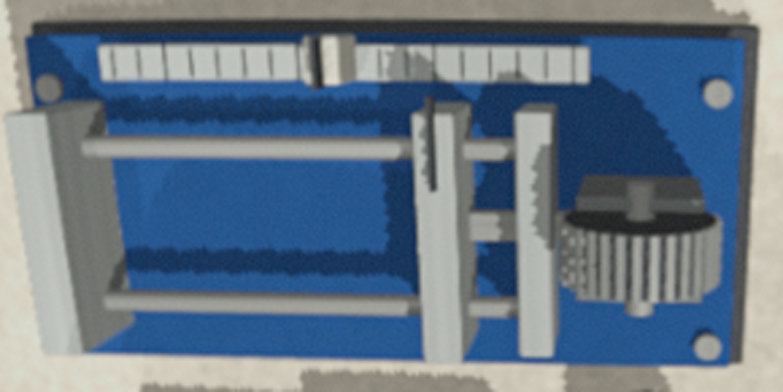

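View pics/w1b.png

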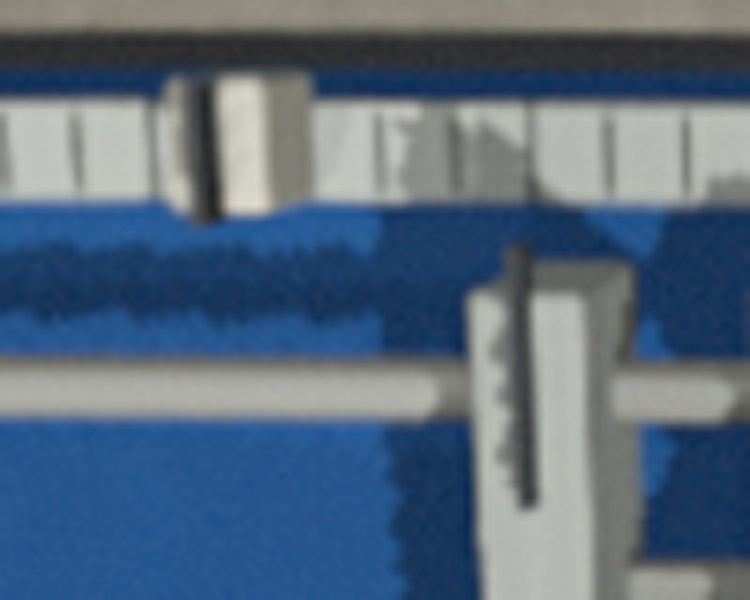

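```bash
cat > fit.py <<'E'
from h import *
def load(n):
    d=dict(np.load(f"pics/{n}.npz")); return d,d
def fit(A,B): # holder->world 2D rigid
    a=A-A.mean(0); b=B-B.mean(0); th=np.arctan2((a[:,0]*b[:,1]-a[:,1]*b[:,0]).sum(),(a*b).sum())
    c,s=np.cos(th),np.sin(th); M=np.array([[c,-s],[s,c]]); return th,M,B.mean(0)-M@A.mean(0)
E
python3 - <<'E'
from fit import *
s,o=load("w1")
B=back(s,[[320.4,105.4],[314.8,229.1],[52.2,104.3]],0.008,o)[:,:2]
A=np.array([[.075,-.145],[-.065,-.145],[.075,.145]])
th,M,t=fit(A,B); print(np.degrees(th),t,(B-(A@M.T+t))*1000)
c=M@[0,-.1]+t; print("crest",c, "lens",np.linalg.norm(B[0]-B[1]),np.linalg.norm(B[0]-B[2]))
H=lambda p:(p[:,:2]-t)@M
print("marks",H(back(s,[[199.1,130.7],[157.7,127.1]],.067,o)))
print("ends of blades",H(back(s,[[199.1,130.7],[200.3,165],[157.7,127.1],[157.2,109.5]],.067,o)))
for z,q in [(.092,[0,-.1]),]:
    print("crest px",proj(s,np.r_[M@q+t,z],o))
# tool position in holder
print("tool in holder",H(o["tool_pos"][None]), np.degrees(th))
E
```

```text
22.975365612745897 [0.53644035 0.11047723] [[-1.35896686  0.55029797]
 [ 0.98971163  1.13318824]
 [ 0.36925523 -1.68348621]]
crest [0.57547388 0.01840995] lens 0.13761063801907894 0.2872697299085787
marks [[ 0.05177994 -0.02935364]
 [ 0.05480981  0.00813431]]
ends of blades [[ 0.05177994 -0.02935364]
 [ 0.02056879 -0.02902673]
 [ 0.05480981  0.00813431]
 [ 0.07026836  0.00745334]]
crest px [[276.94721261 194.88274867]]
tool in holder [[-0.00036921 -0.10146031]] 22.975365612745897
```

Run:
```python
import cv2
im=cv2.imread("pics/w1.png")
cv2.imwrite("pics/w1c.png",cv2.resize(im[230:370,200:350],None,fx=5,fy=4.2,interpolation=cv2.INTER_CUBIC))
from fit import *
s,o=load("w1")
print(proj(s,np.array([o["tool_pos"],o["tool_pos"]+[0,0,.02]]),o))
```

```text
[[279.27465528 267.49909981]
 [279.45900478 288.04433208]]
```

View pics/w1c.png

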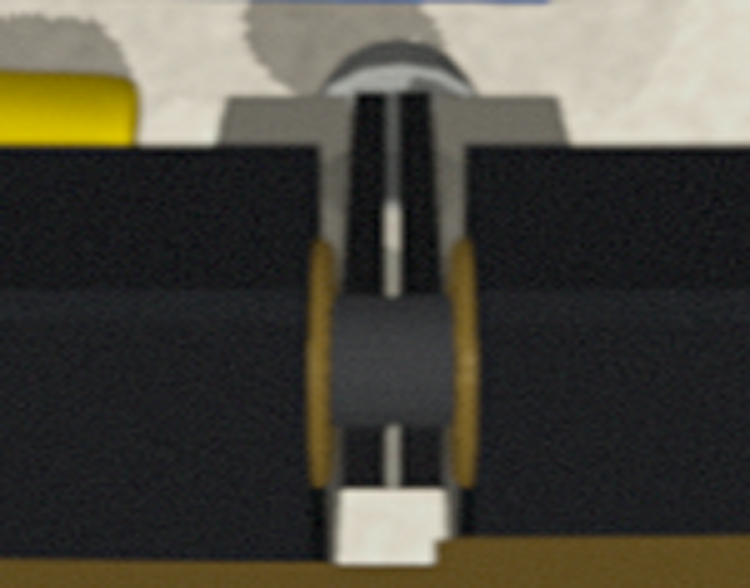

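```bash
python3 -m pendant '[[[0,0,1.35,0,0.9,0,0],[0,3.1,0,0,0,0,0],[0,3.1,0,0,0,0,0],[0,3.1,0,0,0,0,0],[0,3.0,0,0,0,0,0],[0,0,0,0,0,0,0],[0,0,0,0,0,0,0],[0,0,0,0,0,0,0]]]'; python3 look.py w2
```

```text
clock: 5.73
tool_pos: [0.5824, 0.0044, 0.1052]
orientation: [-90.0, 0.1, -157.4]
force: [0.3, 0.3, 0.1]
opening: 0.0005
5.7333 [0.58238718 0.00443894 0.10519784] [-8.99522917e+01  8.93584620e-02 -1.57428150e+02] [0.32936902 0.32998333 0.08732444] 0.0005094243146152725
```

View pics/w2.png

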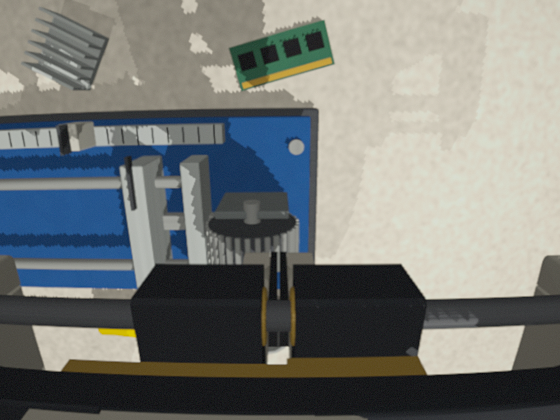

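The tip (279,255) sits above the wheel, about 14 mm to the -y side of its centre (253). Both blades are visible: pointer (128,170) and gauge (63,138).

```bash
python3 -m pendant '[[[0,0.7,0,0,0,0,0],[0,0.4,0,0,0,0,0],[0,0,0,0,0,0,0],[0,0,0,0,0,0,0],[0,0,0,0,0,0,0]]]'; python3 -m pendant '[[[0,0.2,0,0,0,0,0],[0,0.1,0,0,0,0,0],[0,0,0,0,0,0,0],[0,0,0,0,0,0,0],[0,0,0,0,0,0,0]]]';python3 -m pendant '[[[0,0.1,0,0,0,0,0],[0,0.1,0,0,0,0,0],[0,0,0,0,0,0,0],[0,0,0,0,0,0,0],[0,0,0,0,0,0,0]]]'
```

```text
clock: 6.2
tool_pos: [0.5812, 0.0046, 0.0929]
orientation: [-90.0, 0.0, -157.3]
force: [-0.8, 0.5, 0.2]
opening: 0.0006
clock: 6.62
tool_pos: [0.5815, 0.0046, 0.0899]
orientation: [-90.0, 0.0, -157.3]
force: [-0.5, 0.2, 3.8]
opening: 0.0004
clock: 7.03
tool_pos: [0.5815, 0.0046, 0.0878]
orientation: [-90.0, 0.0, -157.3]
force: [0.7, 1.0, 5.2]
opening: 0.0004
```

```bash
python3 -m pendant '[[[0,0,-0.4,0,0,0,0],[0,0,-0.4,0,0,0,0],[0,0,-0.4,0,0,0,0],[0,0,-0.4,0,0,0,0],[0,0,-0.4,0,0,0,0],[0,0,-0.4,0,0,0,0],[0,0,-0.4,0,0,0,0],[0,0,0,0,0,0,0],[0,0,0,0,0,0,0]]]'; python3 look.py w3
```

```text
clock: 7.78
tool_pos: [0.5701, 0.0309, 0.0876]
orientation: [-90.0, -0.0, -157.3]
force: [-0.6, 0.2, 4.5]
opening: 0.0002
7.7833 [0.57005698 0.03094846 0.08758886] [-9.00149989e+01 -1.26935025e-03 -1.57322754e+02] [-0.63243603  0.19954548  4.46174297] 0.00024392914905429556
```

View pics/w3.png

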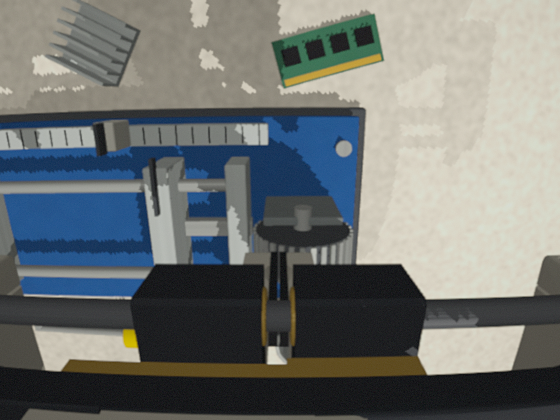

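Jaw moved: the pointer is at (155,185) and the gauge blade at (99,138), so the gap is shrinking as expected. Next stroke.

```bash
python3 -m pendant '[[[0,-1.0,0,0,0,0,0],[0,-0.3,0,0,0,0,0],[0,0,1.4,0,0,0,0],[0,0,1.4,0,0,0,0],[0,0,0,0,0,0,0],[0,0.7,0,0,0,0,0],[0,0.3,0,0,0,0,0],[0,0.3,0,0,0,0,0],[0,0,0,0,0,0,0],[0,0,0,0,0,0,0]]]';python3 -m pendant '[[[0,0,-0.4,0,0,0,0],[0,0,-0.4,0,0,0,0],[0,0,-0.4,0,0,0,0],[0,0,-0.4,0,0,0,0],[0,0,-0.4,0,0,0,0],[0,0,-0.4,0,0,0,0],[0,0,-0.4,0,0,0,0],[0,0,0,0,0,0,0],[0,0,0,0,0,0,0]]]'; python3 -m pendant '[[[0,-1.0,0,0,0,0,0],[0,-0.3,0,0,0,0,0],[0,0,1.4,0,0,0,0],[0,0,1.4,0,0,0,0],[0,0,0,0,0,0,0],[0,0,0,0,0,0,0]]]'; python3 look.py w4
python3 - <<'E'
import cv2
im=cv2.imread("pics/w4.png")
cv2.imwrite("pics/w4b.png",cv2.resize(im[110:230,40:190],(750,600),interpolation=cv2.INTER_CUBIC))
E
```

```text
clock: 8.67
tool_pos: [0.581, 0.0047, 0.0877]
orientation: [-90.0, -0.0, -157.3]
force: [-1.1, -2.3, 5.3]
opening: 0.0009
clock: 9.42
tool_pos: [0.5701, 0.0312, 0.0878]
orientation: [-90.0, 0.0, -157.3]
force: [-1.0, 0.9, 5.6]
opening: 0.0007
clock: 9.92
tool_pos: [0.581, 0.0042, 0.1006]
orientation: [-90.0, -0.0, -157.4]
force: [0.2, -0.0, -0.4]
opening: 0.0003
9.9167 [0.58101785 0.00421988 0.10056305] [-9.00123992e+01 -7.94875962e-03 -1.57424821e+02] [ 0.23897703 -0.02001029 -0.42740303] 0.0002771023532122372
```

View pics/w4b.png

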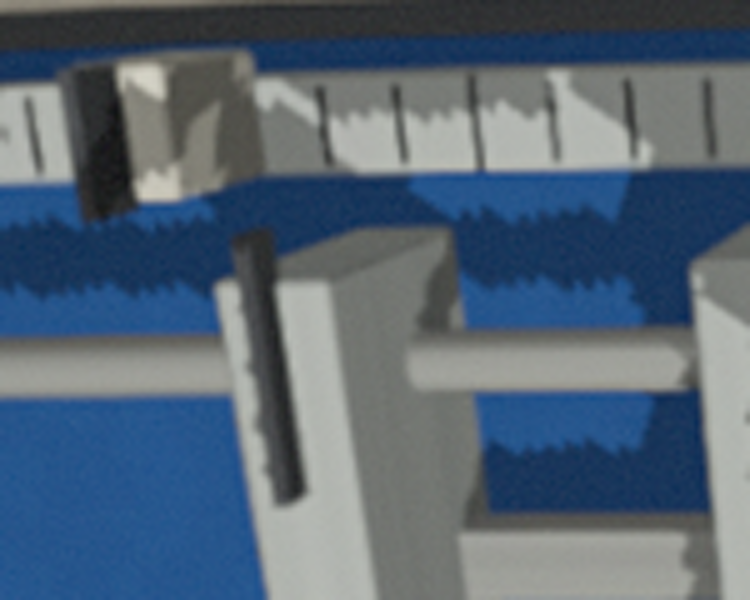

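```bash
cat >> fit.py <<'E'
TH=np.radians(22.975);M=np.array([[np.cos(TH),-np.sin(TH)],[np.sin(TH),np.cos(TH)]]);t=np.array([0.53644,0.110477])
def marks(n,uv,z=.067):
    s,o=load(n); return (back(s,uv,z,o)[:,:2]-t)@M*1000
E
python3 - <<'E'
from fit import *
f=lambda a:[40+a[0]/5,110+a[1]/5]
print(marks("w4",[f((86,218)),f((62,68)),f((234,238)),f((278,502))]))
E
```

```text
[[53.79507758 10.7679964 ]
 [70.65891862 10.63774832]
 [51.08918179 -6.74092363]
 [19.64067445 -6.89525559]]
```

Remaining is 17.5 mm of jaw (49 mm of roll), which matches the 28-to-10 gearing. I'll do one full stroke, then a partial one.

```bash
python3 -m pendant '[[[0,0.7,0,0,0,0,0],[0,0.3,0,0,0,0,0],[0,0.3,0,0,0,0,0],[0,0,0,0,0,0,0],[0,0,-0.4,0,0,0,0],[0,0,-0.4,0,0,0,0],[0,0,-0.4,0,0,0,0],[0,0,-0.4,0,0,0,0],[0,0,-0.4,0,0,0,0],[0,0,-0.4,0,0,0,0],[0,0,-0.4,0,0,0,0],[0,0,0,0,0,0,0]]]'; python3 -m pendant '[[[0,0,0,0,0,0,0],[0,-1.0,0,0,0,0,0],[0,-0.3,0,0,0,0,0],[0,0,1.4,0,0,0,0],[0,0,1.4,0,0,0,0],[0,0,0,0,0,0,0],[0,0.7,0,0,0,0,0],[0,0.3,0,0,0,0,0],[0,0.3,0,0,0,0,0],[0,0,0,0,0,0,0]]]';python3 -m pendant '[[[0,0,-0.4,0,0,0,0],[0,0,-0.4,0,0,0,0],[0,0,-0.4,0,0,0,0],[0,0,-0.4,0,0,0,0],[0,0,0,0,0,0,0],[0,0,0,0,0,0,0],[0,0,0,0,0,0,0]]]'; python3 look.py w5
python3 - <<'E'
import cv2
im=cv2.imread("pics/w5.png")
cv2.imwrite("pics/w5b.png",cv2.resize(im[110:230,40:190],(750,600),interpolation=cv2.INTER_CUBIC))
E
```

```text
clock: 10.97
tool_pos: [0.5702, 0.0312, 0.0879]
orientation: [-90.0, 0.0, -157.3]
force: [-1.0, 1.8, 4.4]
opening: 0.0003
clock: 11.8
tool_pos: [0.581, 0.0046, 0.0873]
orientation: [-90.0, -0.0, -157.3]
force: [-0.7, -1.8, 5.2]
opening: 0.0
clock: 12.38
tool_pos: [0.5748, 0.02, 0.088]
orientation: [-90.0, 0.0, -157.3]
force: [-2.3, 1.1, 7.1]
opening: 0.0003
12.3833 [0.57475545 0.01995931 0.08797819] [-9.00068081e+01  1.29631383e-02 -1.57303829e+02] [-2.30729434  1.07322098  7.07851199] 0.0003438418200320066
```

View pics/w5b.png

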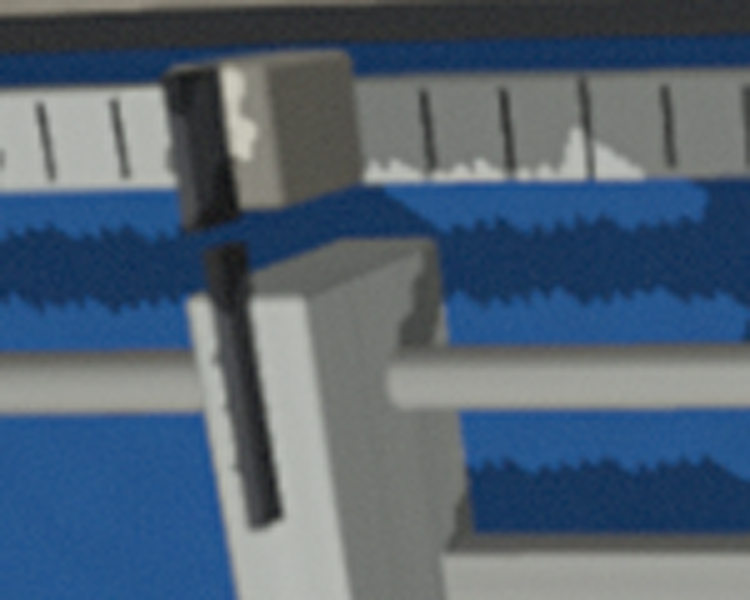

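Run:
```python
from fit import *
f=lambda a:[40+a[0]/5,110+a[1]/5]
print(marks("w5",[f((185,226)),f((163,70)),f((206,252)),f((249,526))],.063))
```

```text
[[54.0584594  10.89051393]
 [70.71719469 10.67915466]
 [51.17237811  8.94726968]
 [19.73691211  9.22443749]]
```

```bash
python3 -m pendant '[[[0,0,-0.25,0,0,0,0],[0,0,-0.23,0,0,0,0],[0,0,0,0,0,0,0],[0,0,0,0,0,0,0],[0,-0.6,0,0,0,0,0],[0,-1.5,0,0,0,0,0],[0,-2.4,0,0,0,0,0],[0,0,-3.5,0,0,0,0],[0,0,-3.5,0,0,0,0],[0,0,-3.2,0,0,0,0],[0,0,0,0,0,0,0],[0,0,0,0,0,0,0]]]';python3 -m pendant '[[[0,0,0,0,0,0,0],[0,0,0,0,0,0,0],[0,0,0,0,0,0,0]]]'; python3 look.py w6
python3 - <<'E'
from fit import *
s,o=load("w6")
P=lambda q,z:np.r_[M@np.array(q)/1+t,z]
print(proj(s,np.array([P([.0545,.0107],.067),P([.07,.0107],.067),P([.02,.0107],.067)]),o))
E
```

```text
clock: 13.43
tool_pos: [0.5329, 0.1195, 0.1328]
orientation: [-90.0, -0.0, -157.2]
force: [1.0, -0.0, 0.3]
opening: 0.0005
clock: 13.68
tool_pos: [0.5339, 0.1171, 0.1324]
orientation: [-90.0, -0.0, -157.4]
force: [-0.0, -0.6, 0.1]
opening: 0.0005
13.6833 [0.5338925  0.11710149 0.13240439] [-8.99986918e+01 -2.68369618e-02 -1.57414557e+02] [-0.03544025 -0.55422858  0.05230969] 0.0005160392384791955
[[272.63975967 142.49652798]
 [272.35913663 117.5903517 ]
 [273.24223057 194.79970046]]
```

View pics/w6.png

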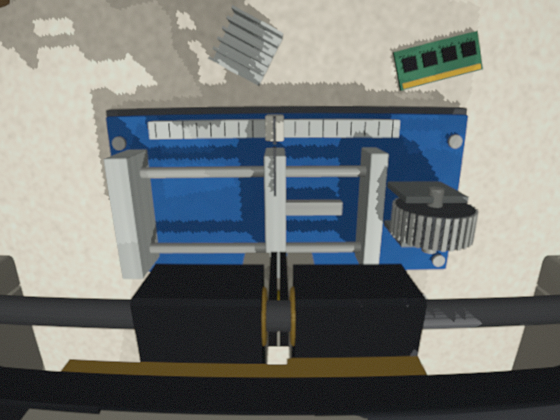

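Run:
```python
import cv2
im=cv2.imread("pics/w6.png")
cv2.imwrite("pics/w6b.png",cv2.resize(im[110:205,240:310],(560,760),interpolation=cv2.INTER_CUBIC)[:600])
g=cv2.cvtColor(im,cv2.COLOR_BGR2GRAY)
import numpy as np
for v in list(range(114,200,3)):
    r=g[v,262:286].astype(int); print(v,list(r))
```

```text
114 [np.int64(49), np.int64(45), np.int64(49), np.int64(48), np.int64(59), np.int64(75), np.int64(82), np.int64(82), np.int64(81), np.int64(85), np.int64(83), np.int64(83), np.int64(84), np.int64(84), np.int64(84), np.int64(83), np.int64(81), np.int64(80), np.int64(84), np.int64(77), np.int64(72), np.int64(60), np.int64(48), np.int64(45)]
117 [np.int64(48), np.int64(44), np.int64(61), np.int64(106), np.int64(134), np.int64(140), np.int64(137), np.int64(139), np.int64(139), np.int64(136), np.int64(120), np.int64(83), np.int64(60), np.int64(83), np.int64(122), np.int64(137), np.int64(140), np.int64(140), np.int64(139), np.int64(140), np.int64(133), np.int64(106), np.int64(60), np.int64(40)]
120 [np.int64(115), np.int64(115), np.int64(112), np.int64(121), np.int64(135), np.int64(140), np.int64(139), np.int64(139), np.int64(140), np.int64(144), np.int64(135), np.int64(106), np.int64(84), np.int64(99), np.int64(127), np.int64(136), np.int64(138), np.int64(138), np.int64(141), np.int64(142), np.int64(135), np.int64(137), np.int64(157), np.int64(167)]
123 [np.int64(125), np.int64(124), np.i
[... 8592 characters left out ...]
nt64(53), np.int64(98), np.int64(151), np.int64(177), np.int64(185), np.int64(183), np.int64(183), np.int64(184), np.int64(185), np.int64(184), np.int64(160), np.int64(117), np.int64(114), np.int64(158), np.int64(185), np.int64(186), np.int64(186), np.int64(184), np.int64(185), np.int64(186), np.int64(189), np.int64(184), np.int64(152)]
198 [np.int64(44), np.int64(54), np.int64(93), np.int64(149), np.int64(177), np.int64(182), np.int64(183), np.int64(184), np.int64(183), np.int64(184), np.int64(184), np.int64(187), np.int64(190), np.int64(189), np.int64(188), np.int64(187), np.int64(184), np.int64(184), np.int64(185), np.int64(184), np.int64(186), np.int64(188), np.int64(184), np.int64(151)]
```

View pics/w6b.png

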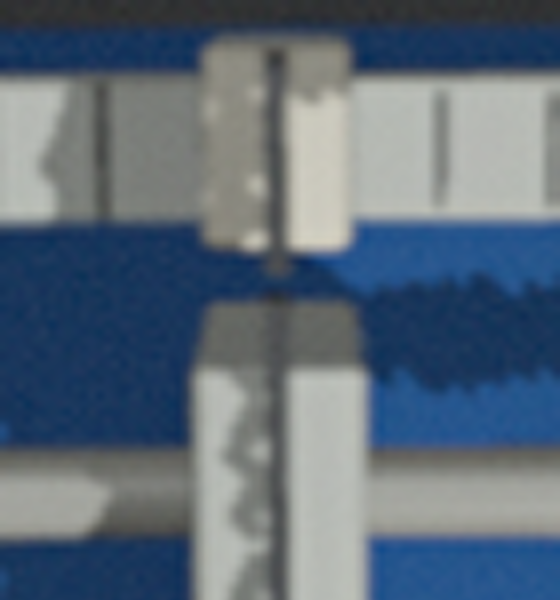

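The blades read as one line: gauge right edge at 275.5 px and pointer at 275.5 px (column), within about 0.1 mm. I'll retract and take a last check.

```bash
python3 -m pendant '[[[0,-2.5,0,0,0,0,0],[0,-3,0,0,0,0,0],[0,-3,0,0,0,0,0],[0,-2,0,0,0,0,0],[0,0,0,0,0,0,0],[0,0,0,0,0,0,0],[0,0,0,0,0,0,0],[0,0,0,0,0,0,0]]]'; python3 look.py w7
python3 - <<'E'
import cv2
im=cv2.imread("pics/w7.png")
cv2.imwrite("pics/w7b.png",cv2.resize(im[60:240,140:410],(780,520),interpolation=cv2.INTER_CUBIC))
E
```

```text
clock: 14.4
tool_pos: [0.5332, 0.1172, 0.2363]
orientation: [-90.0, -0.1, -157.4]
force: [-0.1, -0.3, -0.5]
opening: 0.0003
14.4 [0.53322859 0.1172428  0.23631227] [-8.99977216e+01 -1.22903101e-01 -1.57393174e+02] [-0.0972437  -0.25358652 -0.52784776] 0.0003423729013340215
```

View pics/w7b.png

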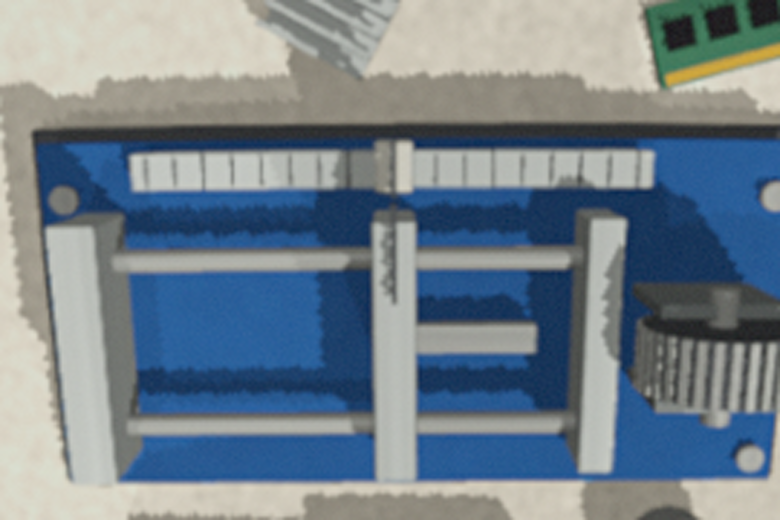

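The blades still line up at about (395,200) in the crop, and everything else is undisturbed. Handing in.

```bash
python3 -c "
from plant import ctrl
print(ctrl.close_job())"
```

```text
the job is handed in; nothing more can be done
None
```

I rolled the wheel with the shut fingertips in four light strokes, about 105 mm at the rim, until the jaw's pointer lined up with the gauge blade. I then lifted the finger clear and handed the job in at about 14.4 s.

- **Alignment:** after the first lift, with the wrist camera almost over the blades, their edges fell on the same pixel column. That is within about 0.1–0.2 mm at 1.7 px/mm. The last picture, from higher up, still shows one straight line.
- **Force:** the highest vertical force I read while rolling was about 7 N, against the 25 N limit. I read it only at the end of each move.
- **Travel:** the jaw moved about 37.5 mm. Each measurement along the way matched the 28 mm of roll to 10 mm of jaw gearing, so I saw no slip.
- **Everything else:** the gauge tab measured at the same place in each check, within about 0.3 mm after the first, coarser fix. The nearby things look undisturbed, and the arm touched only the wheel. The force was near zero after lifting.

The first fit of the holder's position was off by up to 1.7 mm at the plate corners, within the stated calibration. No check failed.

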